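# Centre a case front on the clamping fixture and pin it

### The job

Lay the loose white calculator case front face up on the fixture's grey rest block with its display window towards the toggle clamp, and slide it snugly into the corner of the stops so that it bears on the side stop and the end stop at the same time, pressing gently because the plastic marks easily. Seated like that it sits centred on the block with no edge overhanging; let go and throw the clamp handle over until it locks and the rubber tip pins the front there. Leave everything else on the bench where it is.

Things in the scene. Friction and masses are not known exactly. Their poses are not given: they have to be found in the camera images.
- case_front: Loose white plastic calculator case front, a shallow rectangular shell 112 long (its x) by 62 wide (its y) by 14 high, 50 to 105 g, face up on the bench. Origin: centre of its underside; z up. Near its +x end the face is a plain strip 22 long, then the display window; the key holes fill the -x half.
- window (a point): Centre of the case front's display window (a 16 x 48 slot) on the top face: 26 along +x from the case front's centre, 14 above its underside.
- fixture: Clamping fixture bolted to the bench: aluminium base plate 240 x 136 x 12 (from -77 to +163 along x), on it the rest block, the adjustable stops and the steel toggle clamp. Origin: on the bench under the rest block's centre; +x points from the rest block to the clamp, z up. Stands with +x roughly along world +y.
- rest_block (a point): Centre of the top face of the grey rest block, 38 above the bench; axes as the fixture's. The block is 124 (x) by 74 (y), that is 6 more than the case front on every side; it stands 26 above the base plate.
- side_stop: Side stop at the rest block's -y side: a steel bar with two stop screws at x = -42 and +42, pointing to +y, 8 thick, axes 6.5 above the block's top; lugs 12 above it, 70 free between them. A case front pushed to -y against both is centred to within 4 mm; the exact setting is not reported: feel for it. Rigid. Pose given: its fixed foot, origin as the fixture's.
- end_stop: End stop at the rest block's +x end, below the clamp arm: a lug with one stop screw at y = 0 pointing to -x, axis 6.5 and lug top 12 above the block's top. A case front pushed to +x against it is centred to within 4 mm; the exact setting is not reported: feel for it. Rigid. Pose given: its fixed foot, origin as the fixture's.
- clamp_handle (a joint): Clamp handle joint, rad: 1.0 to 1.1 = open, arm upright; 0 = dead centre; -0.06 = at its stop, locked over centre, arm level. The handle leans (value - 0.25) rad from vertical towards the fixture's +x (open: back; locked: forward over the arm). Pivot at fixture x = 120, z = 69, axis along y. Push the grip from behind towards -x along its arc, under 10 N. Stays where left.
- handle_end (a point): Rounded free end of the clamp handle, 95 from its pivot. The grip below it is a black round bar 17 thick, from 32 to 95 from the pivot.
- clamp_tip: Rubber-tipped spindle (13 thick) on the end of the clamp arm, 56 from the arm's pivot (fixture x = 100, z = 72). Origin: centre of the rubber's lower face. Sprung: with the clamp locked it comes down 44 along +x from the rest block's centre and presses the case front with about 9 N.
- board0: Bystander: lowest of a stack of three green circuit boards, 100 x 58, 7.6 each. Origin under its centre.
- board2: Bystander: top one of the three stacked circuit boards.
- lens: Bystander: smoky clear lens, 56 x 24 x 4, lying flat. Origin under its centre.
- foot_bracket: Bystander: silver aluminium foot bracket, a channel 70 x 22 x 25. Origin under its centre.
- display: Bystander: small display module, 52 x 20 x 9. Origin under its centre.
- screwdriver: Bystander: screwdriver, 190 long, lying.
- screw_dish: Bystander: round steel dish with screws, 72 across, 24 high. Origin under its centre.
Things that resemble listed ones, but are neither listed nor needed, are in the scene too. Of the things shaped like the case_front, the white one is meant.

How it is judged:
On the way, in this order (a step that is already met when the one before it is completed fails the run):
1. The case front lies on the rest block, square with it and window towards the clamp, and bears on the side stop screws and on the end stop screw at the same time (at least 1 N on each) (z of case_front in the frame of rest_block between -0.002 and 0.003 m and contact force between case_front and side_stop above 1 N and contact force between case_front and end_stop above 1 N and angle between the x axis of case_front and the x axis of rest_block, either way round below 0.05 rad and x of window in the frame of rest_block above 0.015 m and value of joint clamp_handle above 0.3 rad), for 0.15 s.
2. The clamp is locked over centre with its tip on the case front (z of case_front in the frame of rest_block between -0.002 and 0.003 m and value of joint clamp_handle below -0.02 rad and contact force between case_front and clamp_tip above 5 N), for 0.2 s.
At the end, for the whole second after the job is handed in: The case front lies flat, face up, window towards the clamp, within 4.8 mm of the rest block's centre each way and square to 0.02 rad, so no edge overhangs; the clamp handle is past dead centre (below -0.02 rad), its tip presses the front with over 5 N; all is at rest (all of step 2 and x of case_front in the frame of rest_block between -0.0048 and 0.0048 m and y of case_front in the frame of rest_block between -0.0048 and 0.0048 m and angle between the x axis of case_front and the x axis of rest_block, either way round below 0.02 rad and angle between case_front's own z axis and vertical below 0.03 rad and x of window in the frame of rest_block above 0.015 m and linear speed of case_front below 0.01 m/s); the robot touches nothing.
It fails at once if The case front is forced against a stop: over 15 N on the side stop or the end stop (contact force between case_front and side_stop above 15 N or contact force between case_front and end_stop above 15 N).
It fails at once if A bystander is moved by more than 25 mm (distance of any of board0, board2, lens, foot_bracket, display, screwdriver, screw_dish from where it was at the start of the episode above 0.025 m).
It also fails if it takes over 72 s, if anything falls off the work surface, if the arm or the gripper's body presses on something with over 40 N, if the wrist force passes 120 N, or if a joint passes its speed limit or range.

### The arm

A 7-joint arm with a two-finger parallel gripper is mounted at the origin on the work surface. World frame = base frame: x ahead of the robot, y to its left, z up, the work surface at z = 0. Lengths are in m, angles in rad, forces in N, time in s.
With the tool pointing down it reaches from about 0.425 to 0.95 m from the base axis. Payload 4.7 kg.
Tool frame: the origin (TCP) lies midway between the tips of the shut fingers; the grasp point (between the pads) lies 19 mm behind it; z points along the fingers, y is the direction in which the jaws open and shut (so a half turn about z gives the same grasp; the last joint's range is limited). The gripper opens to 87 mm and grips with 3 to 60 N. Pads are 19 mm wide; open, the fingers measure 117 mm over their backs; the gripper's body (75 mm by 190 mm) begins 51 mm behind the grasp point.
Start: joints at [1.283, 0.469, -0.049, 1.532, 0.024, 1.141, -0.082], TCP at [0.173, -0.653, 0.223] pointing down, gripper open.
Joint ranges: [-2.59, 2.59], [-0.33, 1.99], [-1.39, 1.29], [0.1, 2.45], [-1.04, 4.18], [0.21, 1.99], [-2.66, 2.66]. Speed limits (rad/s): [2.57, 2.57, 3.14, 3.14, 3.14, 3.14, 3.14].

### API

Orientations are given as [roll, pitch, yaw] about the fixed x, y, z axes, in that order (R = Rz(yaw) Ry(pitch) Rx(roll)).
In Python, from plant import state, camera, job_done gives the robot as it stands.
- The arm moves only by the tool arm_command, never from a script. Its argument "plan" is a list of rows, each an object with "delta_rot": the turn, a rotation vector about the tool's x, y, z in rad, a list of three; "linear": the shift along the tool's x, y, z in m, a list of three; "grip": the opening, from 0 (shut) to 1 (fully open). In form: [{"delta_rot": [ax, ay, az], "linear": [x, y, z], "grip": grip}, ...]. A call has 1 to 20 rows; each row is the pose to reach, as a shift and turn from the pose commanded when the call began, along the tool's axes at that moment; what a row does not reach only later rows make up. A row lasts 1/12 s, in which the tool goes at most 41.7 mm and 7.16 degrees, less where a joint would pass 70% of its speed; a pose out of reach is approached as far as the arm can. A call with a gripper value outside its range is refused whole. The fingers move at their own pace and stop on an object; "newtons" is the grip in N (left out, the last holds). Time passes only in rows, so rows that repeat a pose let the fingers close. It gives the time, the measured TCP pose, the force and the opening at its end, in the units of the state.
- state(): the state, without advancing time (a new reading comes with each control period).
- camera(name): name is "scene" or "top"; returns a dict with "img" (400x640x3 uint8, red, green, blue), "vfov" (degrees; the focal length in pixels is half the picture's height over the tangent of half this angle, whatever the lens; pixels are square), "cx", "cy" (the principal point, pixels), "R" (3x3) and "t" (3): a world point X has camera coordinates R X + t. Camera axes: x right, y down, z forward; pixel columns grow to the right and rows downward; lengths in m; the calibration is good to about 2 mm. A picture is of the moment at which its call begins. There is no depth.
- job_done(): hands the job in, once; it reports no verdict.
The state is a dict: "t": time; "q": joint angles; "qd": joint speeds; "effort": joint torques, N m; "position": TCP position; "ee_rot": TCP orientation; "force": force on the tool from outside, world axes, zero at the start; "moment": the same for the moment, N m; "width": finger opening in m.
Only numpy, scipy, OpenCV 4.12 (cv2) and the standard library are available. Lean on these libraries where they do the work, as an engineer would, in place of code of your own. Each camera call takes 0.05 s, during which the arm holds its last target.

## Working session

There is one attempt and no reset: what is moved stays moved. The work goes in short steps, Python scripts to look and compute and a tool call to move; the robot and the scene stay as the last step left them, time stands still between calls to the robot, and variables do not carry over. Pictures are saved under pics/ and viewed, and the job is handed in when it is done.

Besides the shell and the picture viewer there is one more tool, called as a command line: name --argument value ..., lists and objects as JSON in quotes. arm_command: Moves the arm, as the interface text tells. Its arguments: {"type":"object","properties":{"plan":{"type":"array"},"newtons":{"type":"number"}},"required":["plan"]}

```bash
ls; mkdir -p pics; python3 - <<'E'
from plant import state,camera
import cv2,json
print(state())
for n in("scene","top"):
    c=camera(n); cv2.imwrite(f"pics/{n}0.png",c["img"][:,:,::-1]); print(n,c["vfov"],c["cx"],c["cy"],c["R"],c["t"])
E
```

```text
pics
{'t': 0.0, 'q': array([ 1.28312748,  0.46949621, -0.04859264,  1.53371068,  0.02410805,
        1.14098252, -0.0822851 ]), 'qd': array([ 0.00110715,  0.00053618,  0.000446  ,  0.00125984, -0.0004742 ,
        0.00187242,  0.00034564]), 'effort': array([ 2.01988109e-04, -5.07983422e+01, -8.08238983e-02, -2.36160296e+01,
       -6.12811977e-02,  3.79443169e-02,  1.89473330e-04]), 'position': array([ 0.17257695, -0.65193856,  0.22145541]), 'ee_rot': array([-3.13958353e+00,  8.18463455e-05,  2.58817131e-01]), 'force': array([-1.00124679,  0.22288666, -0.01895016]), 'moment': array([-0.01989428, -0.04991178,  0.06745321]), 'width': 0.08675235138374657}
scene 43.08115929403551 320.12926359577466 197.1162354892998 [[-0.85336129  0.52130586 -0.00383486]
 [ 0.41496373  0.67479308 -0.61029452]
 [-0.31556237 -0.52239305 -0.79216532]] [ 0.45316503 -0.14663213  1.66831043]
top 54.26973805774971 319.9642686046029 194.95454608163362 [[-0.01244779 -0.9997094  -0.02064401]
 [-0.99055441  0.015148   -0.13628097]
 [ 0.13655408  0.01875262 -0.99045511]] [0.01918998 0.57319969 1.15580839]
```

View pics/scene0.png

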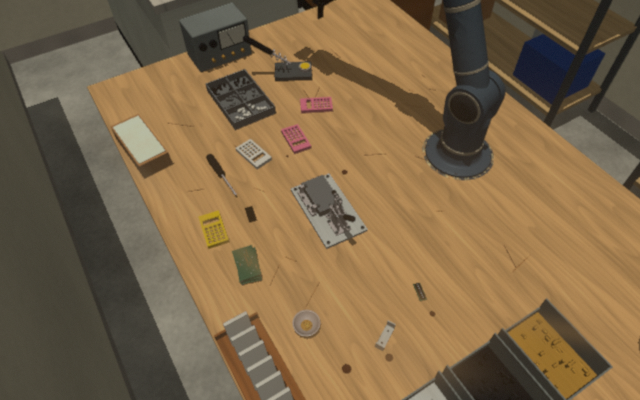

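View pics/top0.png

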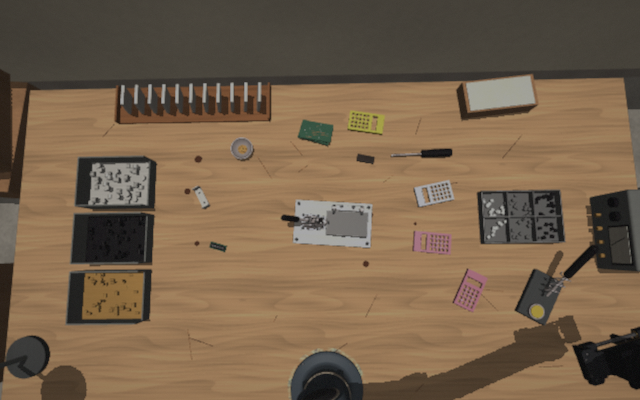

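```bash
python3 - <<'E'
import cv2
a=cv2.imread("pics/top0.png");s=cv2.imread("pics/scene0.png")
cv2.imwrite("pics/z1.png",cv2.resize(a[170:260,270:470],None,fx=4,fy=4,interpolation=cv2.INTER_CUBIC))
cv2.imwrite("pics/z2.png",cv2.resize(s[120:255,225:385],None,fx=4.4,fy=4.4,interpolation=cv2.INTER_CUBIC))
E
```

```text
(no output)
```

View pics/z1.png

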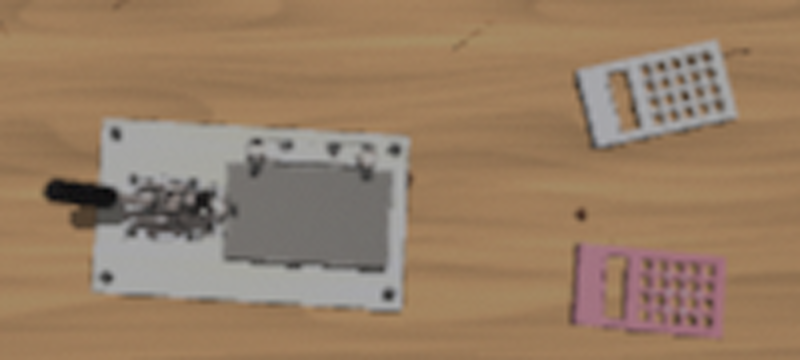

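View pics/z2.png

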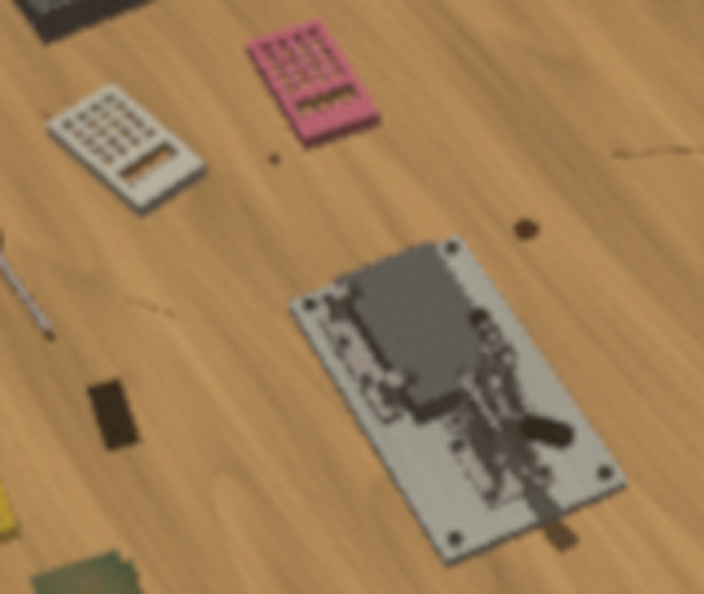

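```bash
cat > h.py <<'E'
import numpy as np,cv2
from scipy.spatial.transform import Rotation as Ro
from plant import state,camera
def ray(c,uv,z):
    f=200/np.tan(np.radians(c["vfov"]/2)); R=np.array(c["R"]);t=np.array(c["t"])
    o=-R.T@t; uv=np.atleast_2d(uv)
    d=np.c_[(uv[:,0]-c["cx"])/f,(uv[:,1]-c["cy"])/f,np.ones(len(uv))]@R
    return o+d*((z-o[2])/d[:,2])[:,None]
def proj(c,X):
    f=200/np.tan(np.radians(c["vfov"]/2)); p=np.atleast_2d(X)@np.array(c["R"]).T+np.array(c["t"])
    return np.c_[c["cx"]+f*p[:,0]/p[:,2],c["cy"]+f*p[:,1]/p[:,2]]
def rect(c,mask,z,close=5):
    m=cv2.morphologyEx(mask.astype(np.uint8),cv2.MORPH_CLOSE,np.ones((close,close)))
    cs,_=cv2.findContours(m,cv2.RETR_EXTERNAL,cv2.CHAIN_APPROX_NONE)
    k=max(cs,key=cv2.contourArea)[:,0].astype(float)
    P=ray(c,k,z)[:,:2]; r=cv2.minAreaRect((P*1000).astype(np.float32))
    return r,P
def topose(dx,yaw,s=None):
    "tool-frame shift and rotvec to reach world position dx, tool down w/ yaw"
    s=s or state(); R0=Ro.from_euler('xyz',s["ee_rot"]); R1=Ro.from_euler('xyz',[np.pi,0,yaw])
    return R0.inv().apply(np.array(dx)-s["position"]),(R0.inv()*R1).as_rotvec()
E
python3 - <<'E'
from h import *
for n in("top","scene"):
    c=camera(n);im=c["img"];hsv=cv2.cvtColor(im,cv2.COLOR_RGB2HSV)
    print(n)
    for name,X,z in(("case",[0.5,-.28,0],.014),):
        pass
    # seeds
    seeds={"top":dict(case=(590//4+270-1,170+90//4),block=(347,222),plate=(347,240)),"scene":dict(case=(225+40,120+42),block=(320,195),plate=(365,230))}[n]
    S=hsv[:,:,1];V=hsv[:,:,2]
    for k,p in seeds.items(): print(k,p,hsv[p[1],p[0]])
E
```

```text
top
case (416, 192) [120   6 163]
block (347, 222) [ 20  13 114]
plate (347, 240) [ 30   3 167]
scene
case (265, 162) [18 55 92]
block (320, 195) [19 37 96]
plate (365, 230) [ 21  42 116]
```

```bash
python3 - <<'E'
from h import *
c=camera("top");im=c["img"];hsv=cv2.cvtColor(im,cv2.COLOR_RGB2HSV).astype(int)
S=hsv[:,:,1];V=hsv[:,:,2]
def win(m,x0,x1,y0,y1):
    o=np.zeros_like(m);o[y0:y1,x0:x1]=m[y0:y1,x0:x1];return o
low=S<55
r,_=rect(c,win(low&(V>100),405,465,175,215),.014); print("case",r)
r,_=rect(c,win(low&(V>60),285,380,190,255),.012,9); print("plate",r)
mb=win(low&(V>90)&(V<140),325,372,205,240)
mb=cv2.morphologyEx(mb.astype(np.uint8),cv2.MORPH_OPEN,np.ones((3,3)))
r,_=rect(c,mb,.038); print("block",r)
cv2.imwrite("pics/mb.png",cv2.resize(mb[190:255,285:380]*255,None,fx=6,fy=6))
# window of case: wood-colour within case
m=win((S>70),405,465,175,215)
# 4 plate holes
d=win(V<70,285,380,190,255).astype(np.uint8)
n,l,st,ce=cv2.connectedComponentsWithStats(d)
for i in range(1,n):
  if st[i,4]>=3: print(ce[i],st[i,4],ray(c,ce[i],.012)[0,:2])
E
```

```text
case ((577.66357421875, -342.2344970703125), (63.808467864990234, 114.55462646484375), 11.293962478637695)
plate ((488.8857116699219, -25.423355102539062), (240.55838012695312, 136.47755432128906), 85.833984375)
block ((485.478515625, -67.88374328613281), (124.4649887084961, 81.78536987304688), 88.34750366210938)
[333.4 211.8] 5 [ 0.52362351 -0.02941075]
[291.55696203 218.69620253] 79 [0.503961   0.10111536]
[316.85365854 222.09756098] 41 [0.49228635 0.02247813]
[306.875 222.375] 8 [0.49185398 0.05348987]
[321.75 226.  ] 4 [0.47998282 0.00743467]
[366.66666667 243.33333333] 3 [ 0.42490739 -0.12993413]
```

View pics/mb.png

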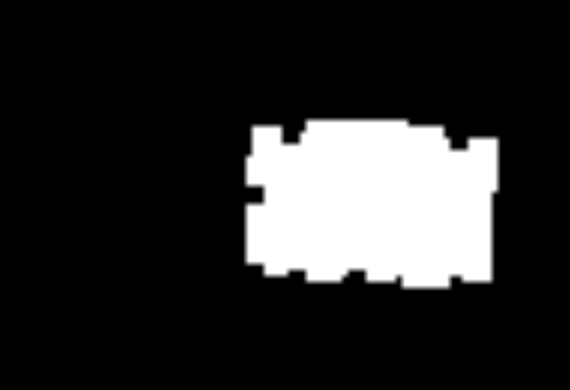

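```bash
python3 - <<'E'
from h import *
c=camera("scene");im=c["img"];hsv=cv2.cvtColor(im,cv2.COLOR_RGB2HSV).astype(int)
S=hsv[:,:,1];V=hsv[:,:,2]
m=(S<62)&(V>90);o=np.zeros_like(m);o[132:172,230:275]=m[132:172,230:275]
r,_=rect(c,o,.014,5);print(r)
print(state()["position"],state()["force"])
print(topose([.5775,-.342,.12],1.768))
E
```

```text
((579.6356201171875, -340.1629638671875), (64.14189147949219, 115.24679565429688), 11.663932800292969)
[ 0.17275453 -0.65234431  0.22221907] [ 1.03460068 -0.30315902  0.02604115]
(array([ 0.47069955, -0.19634011,  0.1023412 ]), array([-4.46962865e-04, -4.49692941e-04, -1.50914158e+00]))
```

arm_command --plan '[{"delta_rot":[0,0,-1.511],"linear":[0.471,-0.196,0.05],"grip":1},{"delta_rot":[0,0,-1.511],"linear":[0.471,-0.196,0.1],"grip":1},{"delta_rot":[0,0,-1.511],"linear":[0.471,-0.196,0.1],"grip":1},{"delta_rot":[0,0,-1.511],"linear":[0.471,-0.196,0.1],"grip":1},{"delta_rot":[0,0,-1.511],"linear":[0.471,-0.196,0.1],"grip":1},{"delta_rot":[0,0,-1.511],"linear":[0.471,-0.196,0.1],"grip":1},{"delta_rot":[0,0,-1.511],"linear":[0.471,-0.196,0.1],"grip":1},{"delta_rot":[0,0,-1.511],"linear":[0.471,-0.196,0.1],"grip":1},{"delta_rot":[0,0,-1.511],"linear":[0.471,-0.196,0.1],"grip":1},{"delta_rot":[0,0,-1.511],"linear":[0.471,-0.196,0.1],"grip":1},{"delta_rot":[0,0,-1.511],"linear":[0.471,-0.196,0.1],"grip":1},{"delta_rot":[0,0,-1.511],"linear":[0.471,-0.196,0.1],"grip":1},{"delta_rot":[0,0,-1.511],"linear":[0.471,-0.196,0.1],"grip":1},{"delta_rot":[0,0,-1.511],"linear":[0.471,-0.196,0.1],"grip":1},{"delta_rot":[0,0,-1.511],"linear":[0.471,-0.196,0.1],"grip":1},{"delta_rot":[0,0,-1.511],"linear":[0.471,-0.196,0.1],"grip":1}]'

```text
t: 1.63
position: [0.5769, -0.344, 0.1224]
ee_rot: [-3.14, 0.001, 1.768]
force: [-0.1, -0.4, 0.4]
width: 0.087
```

```bash
python3 - <<'E'
from h import *
s=state();print(s["t"],s["position"],s["ee_rot"],s["force"],s["q"].round(2))
c=camera("top");cv2.imwrite("pics/t1.png",cv2.resize(c["img"][150:270,270:490,::-1],None,fx=3.6,fy=3.6))
s=state();print(s["t"],s["position"],s["ee_rot"],s["force"])
print(topose([.578,-.3415,.004],1.770,s))
E
```

```text
1.6333 [ 0.57692742 -0.34397824  0.12242048] [-3.14022228e+00  9.47559815e-04  1.76801978e+00] [-0.12836228 -0.43971359  0.3984204 ] [ 0.79  0.6  -0.46  1.62  0.3   1.    0.43]
1.6833 [ 0.57658726 -0.34462137  0.12263627] [-3.14039112e+00  1.34084936e-03  1.76686808e+00] [ 0.47901997 -1.1758567  -0.49755362]
(array([0.00294541, 0.00213631, 0.11862994]), array([-0.00120363,  0.00133897, -0.00313272]))
```

View pics/t1.png

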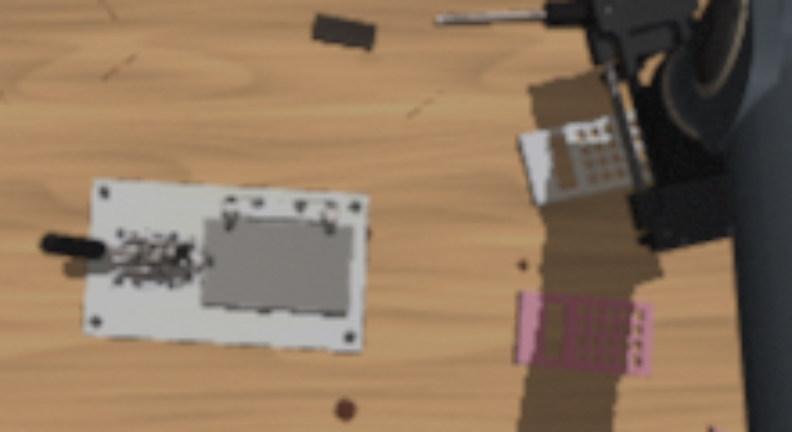

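arm_command --plan '[{"delta_rot":[0,0,-0.003],"linear":[0.003,0.002,0.04],"grip":1},{"delta_rot":[0,0,-0.003],"linear":[0.003,0.002,0.08],"grip":1},{"delta_rot":[0,0,-0.003],"linear":[0.003,0.002,0.1],"grip":1},{"delta_rot":[0,0,-0.003],"linear":[0.003,0.002,0.11],"grip":1},{"delta_rot":[0,0,-0.003],"linear":[0.003,0.002,0.117],"grip":1},{"delta_rot":[0,0,-0.003],"linear":[0.003,0.002,0.117],"grip":1},{"delta_rot":[0,0,-0.003],"linear":[0.003,0.002,0.117],"grip":1}]'

```text
t: 2.27
position: [0.58, -0.3402, 0.007]
ee_rot: [3.14, 0.002, 1.772]
force: [0.4, -0.1, 0.4]
width: 0.087
```

arm_command --newtons 10 --plan '[{"delta_rot":[0,0,0],"linear":[0,0,0.002],"grip":1},{"delta_rot":[0,0,0],"linear":[0,0,0.002],"grip":0.65},{"delta_rot":[0,0,0],"linear":[0,0,0.002],"grip":0.5},{"delta_rot":[0,0,0],"linear":[0,0,0.002],"grip":0.5},{"delta_rot":[0,0,0],"linear":[0,0,0.002],"grip":0.5},{"delta_rot":[0,0,0],"linear":[0,0,0.002],"grip":0.5},{"delta_rot":[0,0,0],"linear":[0,0,0.002],"grip":0.5}]'

```text
t: 2.85
position: [0.579, -0.3394, 0.0038]
ee_rot: [-3.141, 0.0, 1.773]
force: [-2.0, -0.1, 1.4]
width: 0.0622
```

```bash
python3 - <<'E'
from h import *
P=[];F=[];A=[]
for i in range(6):
    c=camera("top");s=state();P.append(s["position"]);F.append(s["force"]);A.append(s["ee_rot"]%6.2832)
print(s["t"],s["width"],np.mean(P,0),np.std(P,0),np.mean(F,0),np.mean(A,0))
cv2.imwrite("pics/t2.png",cv2.resize(c["img"][150:270,370:490,::-1],None,fx=4,fy=4))
E
```

```text
3.15 0.061735876867908095 [ 0.57903379 -0.33937452  0.00381491] [7.13373652e-06 1.85814050e-05 1.19741585e-05] [-2.27620051 -0.13396874  3.66862456] [3.14223586e+00 2.00473008e-04 1.77266919e+00]
```

View pics/t2.png

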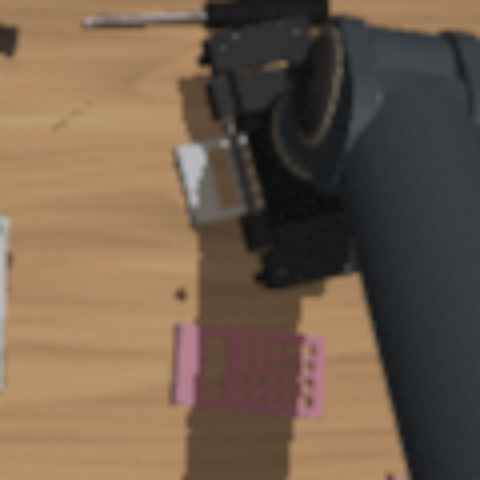

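```bash
python3 - <<'E'
from h import *
print(topose([.4784,-.0728,.124],1.498))
E
```

```text
(array([ 0.28131082, -0.04521804, -0.12021171]), array([-5.89274386e-04,  2.64027774e-04,  2.74638932e-01]))
```

arm_command --plan '[{"delta_rot":[0,0,0],"linear":[0,0,-0.02],"grip":0.5},{"delta_rot":[0,0,0],"linear":[0,0,-0.05],"grip":0.5},{"delta_rot":[0,0,0],"linear":[0,0,-0.085],"grip":0.5},{"delta_rot":[0,0,0],"linear":[0,0,-0.12],"grip":0.5},{"delta_rot":[0,0,0.04],"linear":[0.02,-0.003,-0.12],"grip":0.5},{"delta_rot":[0,0,0.08],"linear":[0.05,-0.008,-0.12],"grip":0.5},{"delta_rot":[0,0,0.11],"linear":[0.08,-0.013,-0.12],"grip":0.5},{"delta_rot":[0,0,0.15],"linear":[0.115,-0.018,-0.12],"grip":0.5},{"delta_rot":[0,0,0.18],"linear":[0.15,-0.024,-0.12],"grip":0.5},{"delta_rot":[0,0,0.2],"linear":[0.185,-0.03,-0.12],"grip":0.5},{"delta_rot":[0,0,0.23],"linear":[0.22,-0.035,-0.12],"grip":0.5},{"delta_rot":[0,0,0.26],"linear":[0.25,-0.04,-0.12],"grip":0.5},{"delta_rot":[0,0,0.2746],"linear":[0.27,-0.044,-0.12],"grip":0.5},{"delta_rot":[0,0,0.2746],"linear":[0.281,-0.045,-0.12],"grip":0.5},{"delta_rot":[0,0,0.2746],"linear":[0.281,-0.045,-0.12],"grip":0.5},{"delta_rot":[0,0,0.2746],"linear":[0.281,-0.045,-0.12],"grip":0.5}]'

```text
t: 4.48
position: [0.4796, -0.0734, 0.1236]
ee_rot: [3.14, 0.0, 1.499]
force: [0.2, -0.4, -0.3]
width: 0.0617
```

```bash
python3 - <<'E'
from h import *
P=[];F=[];A=[]
for i in range(3):
    c=camera("top");s=state();P.append(s["position"]);F.append(s["force"]);A.append(s["ee_rot"]%6.2832)
print(s["t"],s["width"],np.mean(P,0),np.std(P,0),np.mean(F,0),np.mean(A,0))
cv2.imwrite("pics/t3.png",cv2.resize(c["img"][160:280,270:430,::-1],None,fx=5,fy=5))
c=camera("scene")
cv2.imwrite("pics/s3.png",cv2.resize(c["img"][120:255,225:385,::-1],None,fx=4.4,fy=4.4))
E
```

```text
4.6333 0.06202563980678842 [ 0.47966253 -0.0744916   0.12349481] [6.57872092e-05 1.75257810e-04 4.37737179e-05] [ 0.11689118 -0.53041844 -1.1516339 ] [3.14076025e+00 3.55582247e-04 1.49619052e+00]
```

View pics/t3.png

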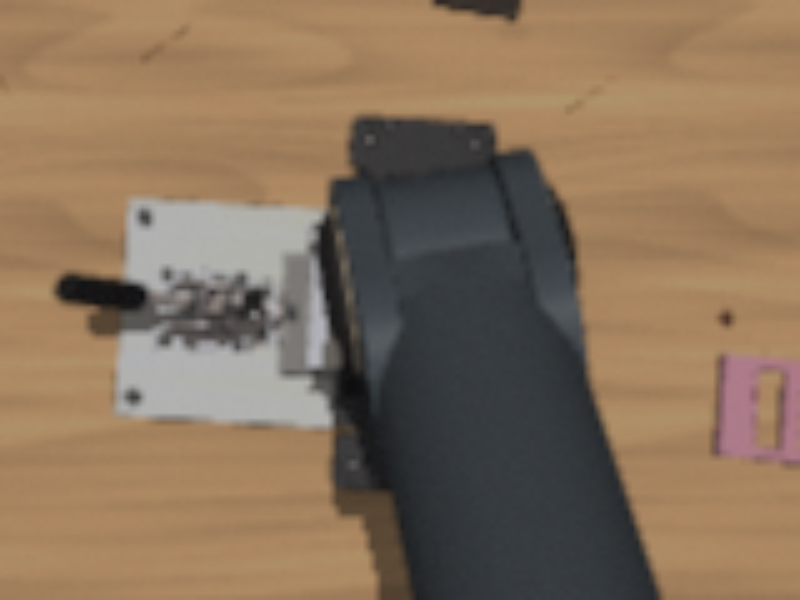

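View pics/s3.png

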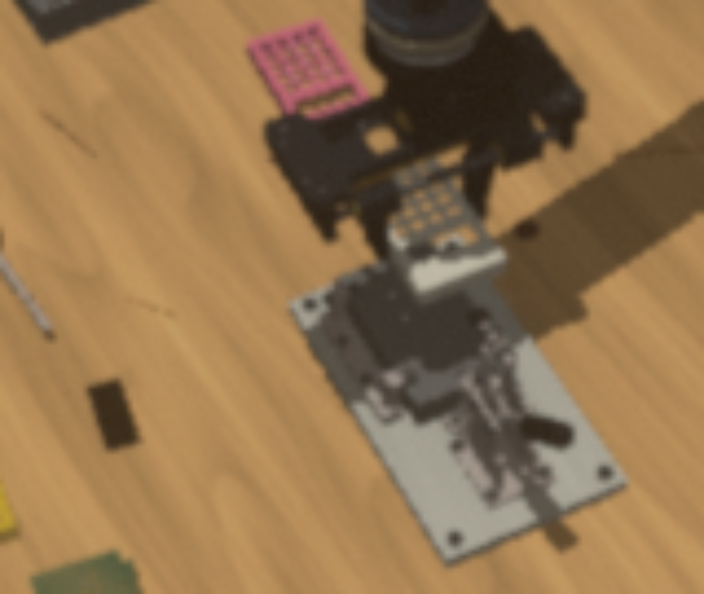

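arm_command --plan '[{"delta_rot":[0,0,0.002],"linear":[0.002,-0.002,0.025],"grip":0.5},{"delta_rot":[0,0,-0.002],"linear":[0.002,-0.002,0.05],"grip":0.5},{"delta_rot":[0,0,-0.002],"linear":[0.002,-0.002,0.068],"grip":0.5},{"delta_rot":[0,0,-0.002],"linear":[0.002,-0.002,0.076],"grip":0.5},{"delta_rot":[0,0,-0.002],"linear":[0.002,-0.002,0.079],"grip":0.5},{"delta_rot":[0,0,-0.002],"linear":[0.002,-0.002,0.079],"grip":0.5},{"delta_rot":[0,0,-0.002],"linear":[0.002,-0.002,0.079],"grip":0.5}]'

```text
t: 5.27
position: [0.4779, -0.0711, 0.0452]
ee_rot: [3.14, 0.0, 1.5]
force: [-0.1, -0.1, -0.8]
width: 0.0621
```

```bash
cat > m.py <<'E'
from h import *
import sys
n=int(sys.argv[1]) if len(sys.argv)>1 else 3
P=[];F=[];A=[];M=[]
for i in range(n):
    c=camera("scene");s=state();P.append(s["position"]);F.append(s["force"]);A.append(s["ee_rot"]%6.2832);M.append(s["moment"])
p=np.mean(P,0);f=np.mean(F,0);yf=np.radians(85.83);ex=np.array([np.cos(yf),np.sin(yf),0]);ey=np.array([-np.sin(yf),np.cos(yf),0])
d=p-np.array([.4858,-.0683,0])
print("t",s["t"],"w",s["width"],"fix pos mm",(np.array([d@ex,d@ey,d[2]])*1000).round(2),"F fix",np.round([f@ex,f@ey,f[2]],2),"std",np.std(F,0).round(2),"M",np.mean(M,0).round(3),"rot",np.mean(A,0).round(4))
E
python3 m.py 3
```

```text
t 5.4167 w 0.06181727119376331 fix pos mm [-3.24  7.61 45.54] F fix [-0.18  0.11 -0.74] std [0.36 0.15 0.31] M [-0.012 -0.101 -0.019] rot [3.1394e+00 3.0000e-04 1.4999e+00]
```

arm_command --plan '[{"delta_rot":[0,0,0],"linear":[0,0,0.001],"grip":0.5},{"delta_rot":[0,0,0],"linear":[0,0,0.002],"grip":0.5},{"delta_rot":[0,0,0],"linear":[0,0,0.003],"grip":0.5},{"delta_rot":[0,0,0],"linear":[0,0,0.003],"grip":0.5},{"delta_rot":[0,0,0],"linear":[0,0,0.003],"grip":0.5}]'

```text
t: 5.83
position: [0.4772, -0.0709, 0.0417]
ee_rot: [3.141, 0.0, 1.5]
force: [0.1, 0.3, 1.4]
width: 0.0617
```

```bash
python3 m.py 4
```

```text
t 6.0333 w 0.06152858560496202 fix pos mm [-3.18  8.41 41.72] F fix [-0.68  0.06  1.3 ] std [0.3  0.44 0.41] M [-0.08   0.004 -0.006] rot [3.1412e+00 2.0000e-04 1.5002e+00]
```

arm_command --newtons 5 --plan '[{"delta_rot":[0,0,0],"linear":[0,0,0],"grip":0.5},{"delta_rot":[0,0,0],"linear":[0,0.0005,0],"grip":0.5},{"delta_rot":[0,0,0],"linear":[0,0.001,0],"grip":0.5},{"delta_rot":[0,0,0],"linear":[0,0.0015,0],"grip":0.5},{"delta_rot":[0,0,0],"linear":[0,0.002,0],"grip":0.5},{"delta_rot":[0,0,0],"linear":[0,0.0025,0],"grip":0.5},{"delta_rot":[0,0,0],"linear":[0,0.003,0],"grip":0.5},{"delta_rot":[0,0,0],"linear":[0,0.0035,0],"grip":0.5},{"delta_rot":[0,0,0],"linear":[0,0.0035,0],"grip":0.5}]'

```text
t: 6.78
position: [0.4775, -0.0709, 0.0412]
ee_rot: [-3.135, 0.001, 1.5]
force: [-6.4, 0.6, 7.5]
width: 0.0616
```

```bash
python3 m.py 3
```

```text
t 6.9333 w 0.061714975783705474 fix pos mm [-3.2   8.15 41.2 ] F fix [0.37 6.01 7.56] std [0.17 0.4  0.3 ] M [ 0.096  1.427 -0.052] rot [3.1480e+00 1.1000e-03 1.5001e+00]
```

```bash
python3 - <<'E'
from h import *
c=camera("scene")
cv2.imwrite("pics/s4.png",cv2.resize(c["img"][140:240,270:370,::-1],None,fx=6,fy=6,interpolation=cv2.INTER_CUBIC))
c=camera("top")
cv2.imwrite("pics/t4.png",cv2.resize(c["img"][180:260,280:400,::-1],None,fx=6,fy=6,interpolation=cv2.INTER_CUBIC))
E
```

```text
(no output)
```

View pics/s4.png

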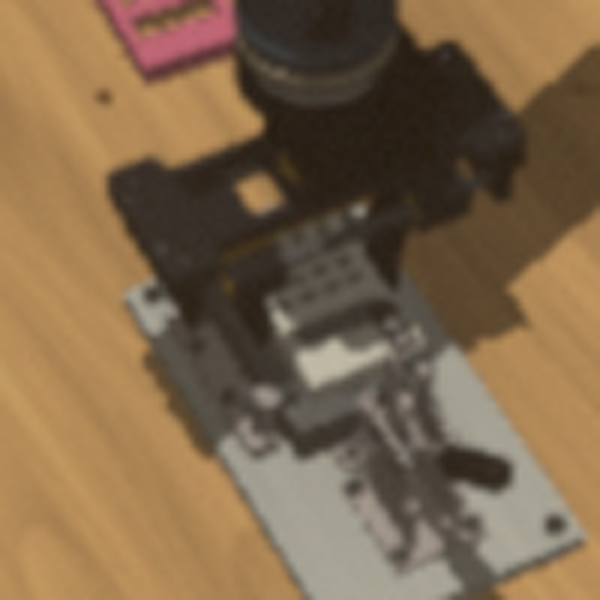

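View pics/t4.png

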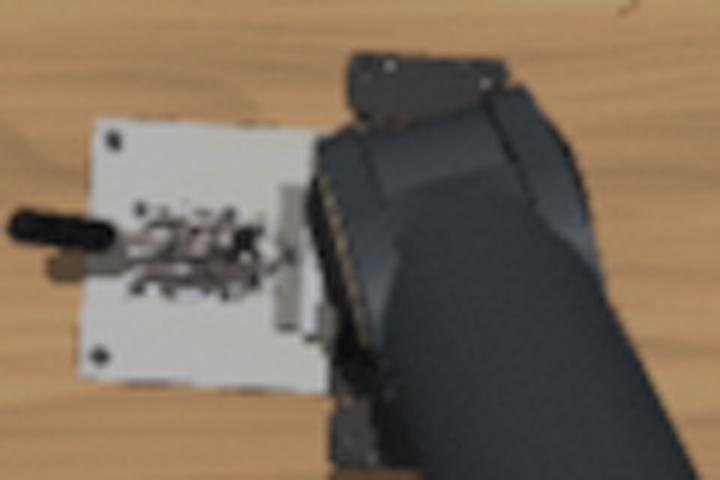

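arm_command --plan '[{"delta_rot":[0,0,0],"linear":[0,-0.0015,-0.0005],"grip":0.5},{"delta_rot":[0,0,0],"linear":[0,-0.003,-0.0015],"grip":0.5},{"delta_rot":[0,0,0],"linear":[0,-0.003,-0.0015],"grip":0.5},{"delta_rot":[0,0,0],"linear":[0,-0.003,-0.0015],"grip":0.5}]'

```text
t: 7.37
position: [0.4777, -0.0708, 0.043]
ee_rot: [3.141, -0.0, 1.5]
force: [-0.1, -0.2, -0.7]
width: 0.0619
```

```bash
python3 m.py 4
```

```text
t 7.5667 w 0.06212607727305632 fix pos mm [-3.1   7.89 43.  ] F fix [-0.14 -0.36 -0.81] std [0.35 0.41 0.51] M [-0.021 -0.086 -0.028] rot [3.1412 6.2831 1.5002]
```

arm_command --plan '[{"delta_rot":[0,0,0],"linear":[0,0.0007,0],"grip":0.5},{"delta_rot":[0,0,0],"linear":[0,0.0014,0],"grip":0.5},{"delta_rot":[0,0,0],"linear":[0,0.0021,0],"grip":0.5},{"delta_rot":[0,0,0],"linear":[0,0.0028,0],"grip":0.5},{"delta_rot":[0,0,0],"linear":[0,0.0035,0],"grip":0.5},{"delta_rot":[0,0,0],"linear":[0,0.004,0],"grip":0.5},{"delta_rot":[0,0,0],"linear":[0,0.004,0],"grip":0.5}]'

```text
t: 8.15
position: [0.4817, -0.0711, 0.0431]
ee_rot: [3.141, 0.0, 1.5]
force: [-0.5, 0.8, -0.7]
width: 0.0621
```

```bash
python3 m.py 3
```

```text
t 8.3 w 0.06157868901390737 fix pos mm [-3.12  4.09 43.05] F fix [-0.28  0.08 -1.28] std [0.17 0.75 0.21] M [-0.013 -0.106 -0.018] rot [3.1416e+00 1.0000e-04 1.5002e+00]
```

Free so far; continue in finer steps.

arm_command --plan '[{"delta_rot":[0,0,0],"linear":[0,0.0005,0],"grip":0.5},{"delta_rot":[0,0,0],"linear":[0,0.001,0],"grip":0.5},{"delta_rot":[0,0,0],"linear":[0,0.0015,0],"grip":0.5},{"delta_rot":[0,0,0],"linear":[0,0.002,0],"grip":0.5},{"delta_rot":[0,0,0],"linear":[0,0.002,0],"grip":0.5}]'

```text
t: 8.72
position: [0.4822, -0.0711, 0.0427]
ee_rot: [-3.139, 0.0, 1.5]
force: [-3.4, 1.4, 0.7]
width: 0.0623
```

```bash
python3 m.py 3
```

```text
t 8.8667 w 0.0619095833320319 fix pos mm [-3.09  3.3  42.72] F fix [0.36 4.03 0.07] std [0.43 0.29 0.12] M [ 0.144  0.821 -0.129] rot [3.144e+00 2.000e-04 1.500e+00]
```

arm_command --plan '[{"delta_rot":[0,0,0.004],"linear":[0.0005,0,0],"grip":0.5},{"delta_rot":[0,0,0.004],"linear":[0.001,0,0],"grip":0.5},{"delta_rot":[0,0,0.004],"linear":[0.0015,0,0],"grip":0.5},{"delta_rot":[0,0,0.004],"linear":[0.002,0,0],"grip":0.5},{"delta_rot":[0,0,0.004],"linear":[0.0025,0,0],"grip":0.5},{"delta_rot":[0,0,0.004],"linear":[0.003,0,0],"grip":0.5},{"delta_rot":[0,0,0.004],"linear":[0.003,0,0],"grip":0.5}]'

```text
t: 9.45
position: [0.4824, -0.0697, 0.0426]
ee_rot: [-3.139, 0.002, 1.496]
force: [-5.5, -3.1, -0.1]
width: 0.0622
```

```bash
python3 m.py 3
```

```text
t 9.6 w 0.0619660948471959 fix pos mm [-1.61  3.31 42.58] F fix [-2.48  4.85 -1.13] std [0.13 0.22 0.67] M [-0.605  0.998  0.122] rot [3.1442e+00 2.1000e-03 1.4961e+00]
```

arm_command --plan '[{"delta_rot":[0,0,-0.002],"linear":[0.0005,0,0],"grip":0.5},{"delta_rot":[0,0,-0.002],"linear":[0.001,0,0],"grip":0.5},{"delta_rot":[0,0,-0.002],"linear":[0.0015,0,0],"grip":0.5},{"delta_rot":[0,0,-0.002],"linear":[0.0015,0,0],"grip":0.5}]'

```text
t: 9.93
position: [0.4825, -0.0682, 0.0426]
ee_rot: [-3.139, 0.002, 1.498]
force: [-5.8, -3.5, 0.1]
width: 0.0624
```

```bash
python3 m.py 4
```

```text
t 10.1333 w 0.06207330409516979 fix pos mm [-0.11  3.28 42.58] F fix [-2.43  5.   -0.63] std [0.15 0.74 0.26] M [-0.618  1.007  0.03 ] rot [3.1442e+00 2.0000e-03 1.4976e+00]
```

arm_command --plan '[{"delta_rot":[0,0,0],"linear":[0.0005,0,0],"grip":0.5},{"delta_rot":[0,0,0],"linear":[0.001,0,0],"grip":0.5},{"delta_rot":[0,0,0],"linear":[0.0015,0,0],"grip":0.5},{"delta_rot":[0,0,0],"linear":[0.002,0,0],"grip":0.5},{"delta_rot":[0,0,0],"linear":[0.002,0,0],"grip":0.5}]'

```text
t: 10.55
position: [0.4826, -0.0667, 0.0426]
ee_rot: [-3.139, 0.003, 1.497]
force: [-4.8, -4.3, -0.8]
width: 0.0619
```

```bash
python3 m.py 3
```

```text
t 10.7 w 0.06185668905930408 fix pos mm [ 1.35  3.29 42.57] F fix [-4.02  5.09 -0.74] std [0.51 0.48 0.42] M [-0.856  0.996  0.053] rot [3.1443e+00 2.7000e-03 1.4974e+00]
```

arm_command --plan '[{"delta_rot":[0,0,0],"linear":[0.0005,0,0],"grip":0.5},{"delta_rot":[0,0,0],"linear":[0.001,0,0],"grip":0.5},{"delta_rot":[0,0,0],"linear":[0.001,0,0],"grip":0.5},{"delta_rot":[0,0,0],"linear":[0.001,0,0],"grip":0.5}]'

```text
t: 11.03
position: [0.4826, -0.0667, 0.0426]
ee_rot: [-3.139, 0.004, 1.497]
force: [-3.6, -4.2, -1.0]
width: 0.062
```

```bash
python3 m.py 4
```

```text
t 11.2333 w 0.061806544915367405 fix pos mm [ 1.41  3.31 42.59] F fix [-6.09  4.26 -0.47] std [0.2  0.71 0.32] M [-1.302  1.016  0.105] rot [3.1444 0.0039 1.4971]
```

arm_command --plan '[{"delta_rot":[0,0,0],"linear":[0,0,0.0004],"grip":0.5},{"delta_rot":[0,0,0],"linear":[0,0,0.001],"grip":0.5},{"delta_rot":[0,0,0],"linear":[0,0,0.001],"grip":0.5}]'

```text
t: 11.48
position: [0.4826, -0.0665, 0.0418]
ee_rot: [-3.139, 0.004, 1.497]
force: [-6.3, -6.2, 1.2]
width: 0.0616
```

```bash
python3 m.py 3
```

```text
t 11.6333 w 0.062180619810881195 fix pos mm [ 1.54  3.3  41.76] F fix [-5.77  5.28  1.64] std [0.92 0.4  0.55] M [-1.221  1.124  0.096] rot [3.1444 0.0038 1.4971]
```

arm_command --plan '[{"delta_rot":[0,0,0],"linear":[-0.0012,-0.0006,-0.0003],"grip":0.5},{"delta_rot":[0,0,0],"linear":[-0.0012,-0.0006,-0.0003],"grip":0.5},{"delta_rot":[0,0,0],"linear":[-0.0012,-0.0006,-0.0003],"grip":0.74},{"delta_rot":[0,0,0],"linear":[-0.0012,-0.0006,-0.0003],"grip":0.78},{"delta_rot":[0,0,0],"linear":[-0.0012,-0.0006,-0.0003],"grip":0.8},{"delta_rot":[0,0,0],"linear":[-0.0012,-0.0006,-0.0003],"grip":0.8},{"delta_rot":[0,0,0],"linear":[-0.0012,-0.0006,-0.0003],"grip":0.8}]'

```text
t: 12.22
position: [0.4849, -0.0643, 0.0429]
ee_rot: [3.139, -0.001, 1.499]
force: [0.0, 0.5, 0.2]
width: 0.0693
```

```bash
python3 m.py 3
```

```text
t 12.3667 w 0.0695944065083876 fix pos mm [ 3.72  1.8  42.7 ] F fix [-0.14  0.23 -0.05] std [0.26 0.79 0.22] M [-0.031 -0.059 -0.033] rot [3.1398 6.2827 1.4987]
```

arm_command --plan '[{"delta_rot":[0,0,0],"linear":[0,-0.0015,0],"grip":0.8},{"delta_rot":[0,0,0],"linear":[0,-0.0015,-0.006],"grip":0.8},{"delta_rot":[0,0,0],"linear":[0,-0.0015,-0.02],"grip":0.8},{"delta_rot":[0,0,0],"linear":[0,-0.0015,-0.06],"grip":0.8},{"delta_rot":[0,0,0],"linear":[0,-0.0015,-0.1],"grip":0.8},{"delta_rot":[0,0,0],"linear":[0,-0.0015,-0.14],"grip":0.8},{"delta_rot":[0,0,0],"linear":[-0.04,-0.0015,-0.17],"grip":0.8},{"delta_rot":[0,0,0],"linear":[-0.08,-0.0015,-0.18],"grip":0.8},{"delta_rot":[0,0,0],"linear":[-0.12,-0.0015,-0.18],"grip":0.4},{"delta_rot":[0,0,0],"linear":[-0.15,-0.0015,-0.18],"grip":0},{"delta_rot":[0,0,0],"linear":[-0.15,-0.0015,-0.18],"grip":0}]'

```text
t: 13.28
position: [0.4692, -0.2232, 0.223]
ee_rot: [3.141, 0.005, 1.486]
force: [-0.3, 0.3, -1.0]
width: 0.0571
```

```bash
python3 - <<'E'
from h import *
c=camera("scene")
cv2.imwrite("pics/s5.png",cv2.resize(c["img"][140:260,270:390,::-1],None,fx=5,fy=5,interpolation=cv2.INTER_CUBIC))
c=camera("top")
cv2.imwrite("pics/t5.png",cv2.resize(c["img"][180:260,280:400,::-1],None,fx=6,fy=6,interpolation=cv2.INTER_CUBIC))
cv2.imwrite("pics/t5raw.png",c["img"][:,:,::-1])
s=state();print(s["t"],s["position"],s["ee_rot"])
E
```

```text
13.3833 [ 0.4704057  -0.21568939  0.22251589] [ 3.14146505e+00 -2.35329272e-04  1.49453259e+00]
```

View pics/s5.png

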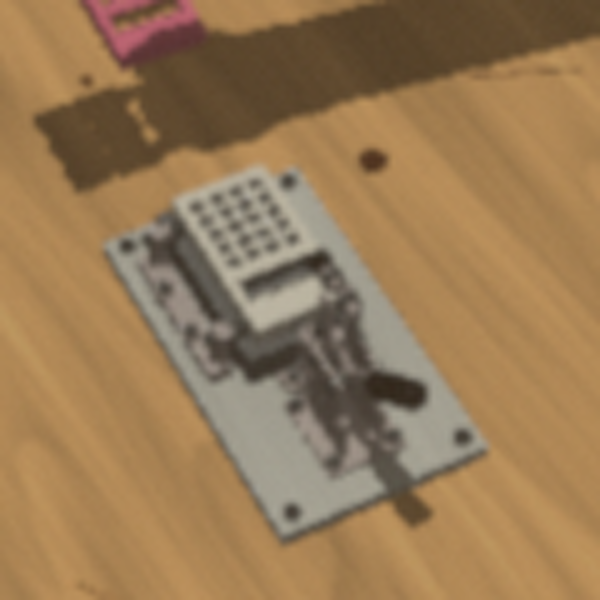

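View pics/t5.png

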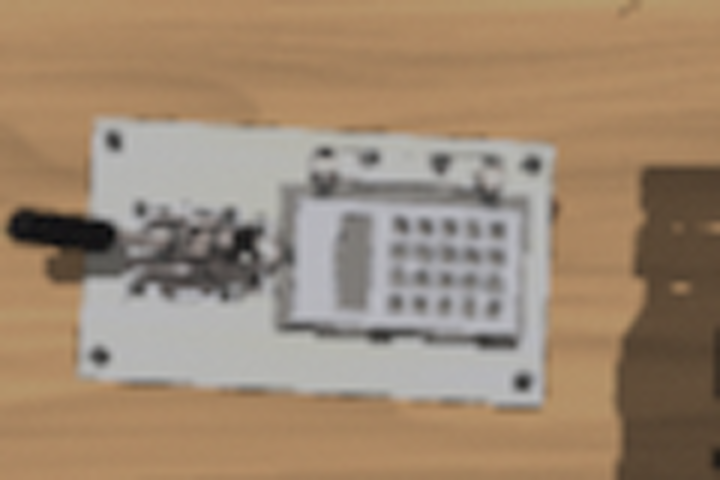

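```bash
python3 - <<'E'
from h import *
c=camera("top");hsv=cv2.cvtColor(c["img"],cv2.COLOR_RGB2HSV).astype(int)
S=hsv[:,:,1];V=hsv[:,:,2]
m=(V>135)&(S<55);o=np.zeros_like(m);o[212:236,327:369]=m[212:236,327:369]
r,P=rect(c,o,.052,7);print(r)
yf=np.radians(85.83);d=np.array(r[0])/1000-[.4858,-.0683];print(d@[np.cos(yf),np.sin(yf)],d@[-np.sin(yf),np.cos(yf)])
# handle black
m=(V<70);o=np.zeros((400,640),np.uint8);o[205:232,275:301]=m[205:232,275:301]
ys,xs=np.nonzero(o);print(xs.min(),xs.max(),ys.min(),ys.max())
ex=np.array([np.cos(yf),np.sin(yf),0]);ey=np.array([-np.sin(yf),np.cos(yf),0]);o0=np.array([.4858,-.0683,0])
for v in (1.0,1.1):
  a=v-.25;X=o0+ex*(.12+.095*np.sin(a))+[0,0,.069+.095*np.cos(a)];print(v,X,proj(c,X))
cs=camera("scene");print(proj(cs,X))
E
```

```text
((484.2019348144531, -70.60210418701172), (123.20361328125, 68.93429565429688), 89.17622375488281)
-0.002412214698041476 0.0014264348129748557
281 298 215 221
1.0 [0.49923469 0.11596658 0.13851044] [[282.04320794 217.01585369]]
1.1 [0.49971578 0.12256502 0.1316984 ] [[279.98216666 217.07269951]]
[[354.14606973 220.92119976]]
```

```bash
python3 - <<'E'
from h import *
s=state();print(s["position"],s["width"],s["ee_rot"])
yf=np.radians(85.83);ex=np.array([np.cos(yf),np.sin(yf),0]);o0=np.array([.4858,-.0683,0])
print(topose(o0+ex*.222+[0,0,.2225],1.498,s))
E
```

```text
[ 0.47105234 -0.21290807  0.22242122] 0.04123685996633017 [-3.14158797e+00 -8.21133401e-04  1.49996794e+00]
(array([3.67288697e-01, 4.91020016e-03, 2.22787623e-04]), array([-5.49455043e-06, -8.21128525e-04,  1.96793725e-03]))
```

arm_command --newtons 10 --plan '[{"delta_rot":[0,0,0.002],"linear":[0.03,0.001,0],"grip":0},{"delta_rot":[0,0,0.002],"linear":[0.07,0.002,0],"grip":0},{"delta_rot":[0,0,0.002],"linear":[0.11,0.003,0],"grip":0},{"delta_rot":[0,0,0.002],"linear":[0.15,0.004,0],"grip":0},{"delta_rot":[0,0,0.002],"linear":[0.19,0.005,0],"grip":0},{"delta_rot":[0,0,0.002],"linear":[0.23,0.005,0],"grip":0},{"delta_rot":[0,0,0.002],"linear":[0.27,0.005,0],"grip":0},{"delta_rot":[0,0,0.002],"linear":[0.31,0.005,0],"grip":0},{"delta_rot":[0,0,0.002],"linear":[0.34,0.005,0],"grip":0},{"delta_rot":[0,0,0.002],"linear":[0.36,0.005,0],"grip":0},{"delta_rot":[0,0,0.002],"linear":[0.367,0.005,0],"grip":0},{"delta_rot":[0,0,0.002],"linear":[0.367,0.005,0],"grip":0},{"delta_rot":[0,0,0.002],"linear":[0.367,0.005,0],"grip":0}]'

```text
t: 14.57
position: [0.5021, 0.151, 0.2221]
ee_rot: [-3.141, 0.001, 1.497]
force: [0.7, -0.2, -0.5]
width: 0.0003
```

```bash
python3 m.py 3; python3 - <<'E'
from h import *
c=camera("scene")
cv2.imwrite("pics/s6.png",cv2.resize(c["img"][140:290,270:440,::-1],None,fx=4,fy=4,interpolation=cv2.INTER_CUBIC))
E
```

```text
t 14.7167 w 0.0007831865420826103 fix pos mm [218.52  -0.79 222.12] F fix [-0.19  0.53  0.09] std [0.19 0.33 0.43] M [-0.003 -0.104 -0.01 ] rot [3.1419e+00 1.4000e-03 1.4943e+00]
```

View pics/s6.png

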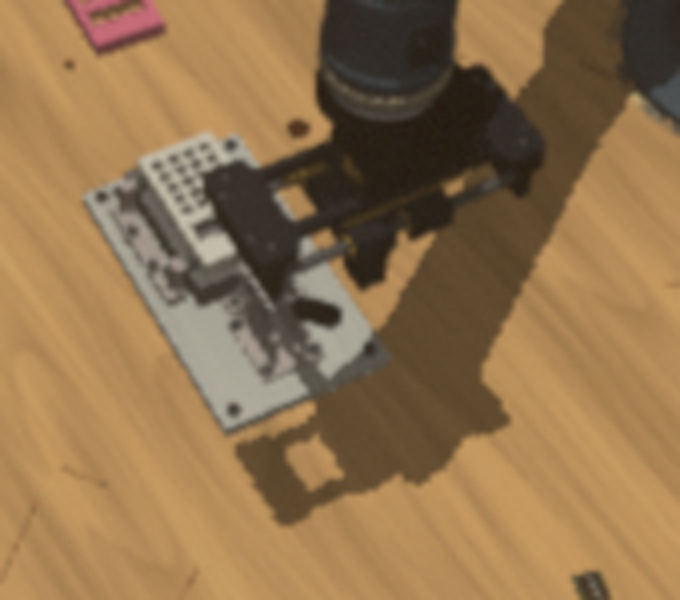

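arm_command --plan '[{"delta_rot":[0,0,0],"linear":[0.004,0,0.04],"grip":0},{"delta_rot":[0,0,0],"linear":[0.004,0,0.08],"grip":0},{"delta_rot":[0,0,0],"linear":[0.004,0,0.105],"grip":0},{"delta_rot":[0,0,0],"linear":[0.004,0,0.108],"grip":0},{"delta_rot":[0,0,0],"linear":[0.004,0,0.108],"grip":0},{"delta_rot":[0,0,0],"linear":[-0.002,0,0.108],"grip":0},{"delta_rot":[0,0,0],"linear":[-0.007,0,0.108],"grip":0},{"delta_rot":[0,0,0],"linear":[-0.012,0,0.108],"grip":0},{"delta_rot":[0,0,0],"linear":[-0.016,0,0.108],"grip":0},{"delta_rot":[0,0,0],"linear":[-0.02,0,0.108],"grip":0}]'

```text
t: 15.6
position: [0.5016, 0.1306, 0.1153]
ee_rot: [3.14, -0.0, 1.495]
force: [-0.3, 0.3, -0.3]
width: -0.0
```

```bash
python3 m.py 2
```

```text
t 15.7 w 0.0004452867552362862 fix pos mm [199.61  -1.06 115.04] F fix [0.42 0.38 0.44] std [0.07 0.88 0.01] M [ 0.203  0.009 -0.032] rot [3.1404 6.2827 1.4947]
```

arm_command --plan '[{"delta_rot":[0,0,0],"linear":[-0.003,0,0],"grip":0},{"delta_rot":[0,0,0],"linear":[-0.006,0,-0.002],"grip":0},{"delta_rot":[0,0,0],"linear":[-0.01,0,-0.004],"grip":0},{"delta_rot":[0,0,0],"linear":[-0.014,0,-0.006],"grip":0},{"delta_rot":[0,0,0],"linear":[-0.018,0,-0.008],"grip":0},{"delta_rot":[0,0,0],"linear":[-0.022,0,-0.01],"grip":0},{"delta_rot":[0,0,0],"linear":[-0.026,0,-0.012],"grip":0},{"delta_rot":[0,0,0],"linear":[-0.03,0,-0.014],"grip":0}]'

```text
t: 16.37
position: [0.4987, 0.1009, 0.1284]
ee_rot: [-3.141, 0.001, 1.497]
force: [-0.4, 0.6, 1.3]
width: 0.0003
```

```bash
python3 m.py 2; python3 - <<'E'
from h import *
c=camera("scene")
cv2.imwrite("pics/s7.png",cv2.resize(c["img"][140:290,270:440,::-1],None,fx=4,fy=4,interpolation=cv2.INTER_CUBIC))
E
```

```text
t 16.4667 w 0.0004036775888206691 fix pos mm [168.41  -0.81 128.38] F fix [-0.46 -0.58  0.03] std [0.67 1.11 0.34] M [-0.015 -0.081 -0.025] rot [3.1417e+00 1.6000e-03 1.4947e+00]
```

View pics/s7.png

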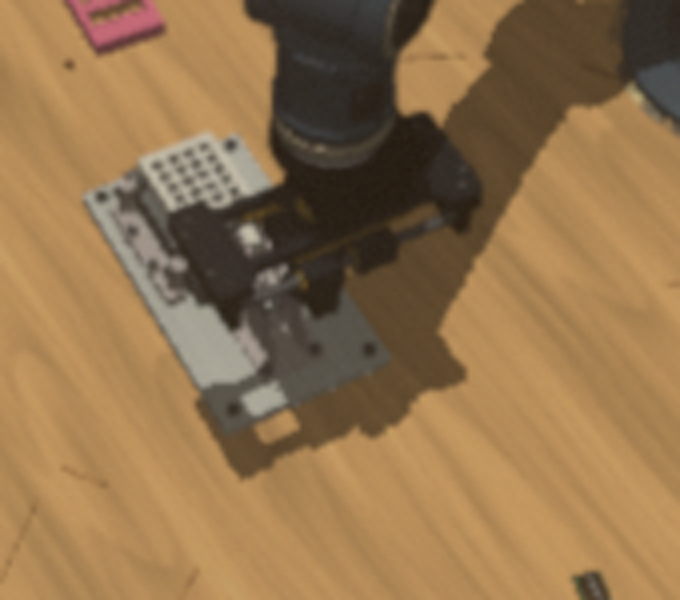

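arm_command --plan '[{"delta_rot":[0,0,0],"linear":[-0.004,0,-0.001],"grip":0},{"delta_rot":[0,0,0],"linear":[-0.008,0,-0.002],"grip":0},{"delta_rot":[0,0,0],"linear":[-0.012,0,-0.003],"grip":0},{"delta_rot":[0,0,0],"linear":[-0.016,0,-0.004],"grip":0},{"delta_rot":[0,0,0],"linear":[-0.02,0,-0.005],"grip":0},{"delta_rot":[0,0,0],"linear":[-0.024,0,-0.006],"grip":0},{"delta_rot":[0,0,0],"linear":[-0.028,0,-0.007],"grip":0},{"delta_rot":[0,0,0],"linear":[-0.032,0,-0.008],"grip":0}]'

```text
t: 17.18
position: [0.4962, 0.0692, 0.1363]
ee_rot: [-3.141, -0.0, 1.496]
force: [-0.1, 2.5, -2.2]
width: 0.0001
```

```bash
python3 m.py 2
```

```text
t 17.2833 w 0.0008479425639880484 fix pos mm [137.29  -0.4  136.3 ] F fix [0.66 1.   0.29] std [0.18 0.04 0.41] M [ 0.146 -0.043  0.01 ] rot [3.1421e+00 3.0000e-04 1.4951e+00]
```

arm_command --plan '[{"delta_rot":[0,0,0],"linear":[-0.002,0,-0.001],"grip":0},{"delta_rot":[0,0,0],"linear":[-0.004,0,-0.002],"grip":0},{"delta_rot":[0,0,0],"linear":[-0.006,0,-0.002],"grip":0},{"delta_rot":[0,0,0],"linear":[-0.008,0,-0.002],"grip":0},{"delta_rot":[0,0,0],"linear":[-0.01,0,-0.002],"grip":0},{"delta_rot":[0,0,0],"linear":[-0.012,0,-0.002],"grip":0}]'

```text
t: 17.78
position: [0.4954, 0.058, 0.1384]
ee_rot: [-3.141, -0.0, 1.497]
force: [-0.8, 4.2, -1.0]
width: 0.0002
```

```bash
python3 m.py 2
```

```text
t 17.8833 w 0.00045309582610966287 fix pos mm [125.84  -0.39 138.36] F fix [3.79 1.89 0.03] std [0.88 0.04 0.44] M [ 0.828  0.263 -0.037] rot [3.142e+00 4.000e-04 1.496e+00]
```

arm_command --plan '[{"delta_rot":[0,0,0],"linear":[-0.0015,0,0],"grip":0},{"delta_rot":[0,0,0],"linear":[-0.003,0,0],"grip":0},{"delta_rot":[0,0,0],"linear":[-0.0045,0,0],"grip":0},{"delta_rot":[0,0,0],"linear":[-0.006,0,0],"grip":0},{"delta_rot":[0,0,0],"linear":[-0.006,0,0],"grip":0}]'

```text
t: 18.3
position: [0.4955, 0.05, 0.1384]
ee_rot: [3.141, 0.002, 1.495]
force: [-0.9, 0.2, -0.0]
width: 0.0004
```

```bash
python3 m.py 2
```

```text
t 18.4 w 0.00047913511877695306 fix pos mm [118.94  -1.17 138.46] F fix [ 0.08  0.1  -0.15] std [0.31 0.22 0.49] M [ 0.005 -0.073 -0.018] rot [3.1407e+00 1.4000e-03 1.4952e+00]
```

arm_command --plan '[{"delta_rot":[0,0,0],"linear":[-0.001,0,0],"grip":0},{"delta_rot":[0,0,0],"linear":[-0.002,0,0],"grip":0},{"delta_rot":[0,0,0],"linear":[-0.003,0,0],"grip":0},{"delta_rot":[0,0,0],"linear":[-0.003,0,0],"grip":0}]'

```text
t: 18.73
position: [0.495, 0.0481, 0.1383]
ee_rot: [3.141, 0.0, 1.496]
force: [0.3, -0.1, 0.3]
width: 0.0006
```

```bash
python3 m.py 2
```

```text
t 18.8333 w 0.0007463371277018117 fix pos mm [116.95  -0.62 138.35] F fix [-0.15  0.08  0.06] std [0.07 0.37 0.34] M [-0.036 -0.092 -0.004] rot [3.1415e+00 3.0000e-04 1.4960e+00]
```

arm_command --plan '[{"delta_rot":[0,0,0],"linear":[-0.001,0,0],"grip":0},{"delta_rot":[0,0,0],"linear":[-0.002,0,0],"grip":0},{"delta_rot":[0,0,0],"linear":[-0.003,0,0],"grip":0},{"delta_rot":[0,0,0],"linear":[-0.003,0,0],"grip":0}]'

```text
t: 19.17
position: [0.4947, 0.0464, 0.1384]
ee_rot: [3.141, -0.001, 1.497]
force: [0.1, 2.6, -0.7]
width: 0.0002
```

```bash
python3 m.py 2
```

```text
t 19.2667 w 0.00018631423042697658 fix pos mm [115.05  -0.56 138.39] F fix [ 2.93 -0.15 -0.94] std [0.46 0.04 0.  ] M [ 0.678 -0.146 -0.002] rot [3.1413 6.2821 1.4968]
```

Firm contact at the predicted locked position (x≈115–117). Back away and look.

arm_command --plan '[{"delta_rot":[0,0,0],"linear":[0.003,0,0],"grip":0},{"delta_rot":[0,0,0],"linear":[0.015,0,0],"grip":0},{"delta_rot":[0,0,0],"linear":[0.04,0,-0.01],"grip":0},{"delta_rot":[0,0,0],"linear":[0.075,0,-0.04],"grip":0},{"delta_rot":[0,0,0],"linear":[0.11,0,-0.08],"grip":0},{"delta_rot":[0,0,0],"linear":[0.15,0,-0.1],"grip":0},{"delta_rot":[0,0,0],"linear":[0.19,0,-0.1],"grip":0},{"delta_rot":[0,0,0],"linear":[0.22,0,-0.1],"grip":0},{"delta_rot":[0,0,0],"linear":[0.22,0,-0.1],"grip":0},{"delta_rot":[0,0,0],"linear":[0.22,0,-0.1],"grip":0},{"delta_rot":[0,0,0],"linear":[0.22,0,-0.1],"grip":0},{"delta_rot":[0,0,0],"linear":[0.22,0,-0.1],"grip":0}]'

```text
t: 20.27
position: [0.5114, 0.2627, 0.2377]
ee_rot: [-3.141, 0.002, 1.494]
force: [0.3, 0.0, 0.7]
width: 0.0004
```

```bash
python3 - <<'E'
from h import *
c=camera("scene")
cv2.imwrite("pics/s8.png",cv2.resize(c["img"][140:260,270:390,::-1],None,fx=5,fy=5,interpolation=cv2.INTER_CUBIC))
yf=np.radians(85.83);ex=np.array([np.cos(yf),np.sin(yf),0]);o0=np.array([.4858,-.0683,0])
for v in (1.05,.0,-.06):
  a=v-.25;X=o0+ex*(.12+.095*np.sin(a))+[0,0,.069+.095*np.cos(a)];p=proj(c,X);print(v,p,(p-[270,140])*5)
c=camera("top")
cv2.imwrite("pics/t8.png",cv2.resize(c["img"][180:260,280:400,::-1],None,fx=6,fy=6,interpolation=cv2.INTER_CUBIC))
for v in (1.05,.0,-.06):
  a=v-.25;X=o0+ex*(.12+.095*np.sin(a))+[0,0,.069+.095*np.cos(a)];p=proj(c,X);print(v,(p-[280,180])*6)
s=state();print(s["t"],s["position"],s["force"])
E
```

```text
1.05 [[353.60920442 219.27872288]] [[418.04602211 396.39361439]]
0.0 [[337.34196745 189.14528273]] [[336.70983724 245.72641363]]
-0.06 [[336.36704598 188.10463872]] [[331.83522989 240.52319362]]
1.05 [[  5.85363628 222.24129071]]
0.0 [[199.73344556 229.48244986]]
-0.06 [[211.86934495 230.45520237]]
20.3667 [0.511515   0.2627592  0.23793159] [ 0.91467379  0.66338567 -0.48672799]
```

View pics/s8.png

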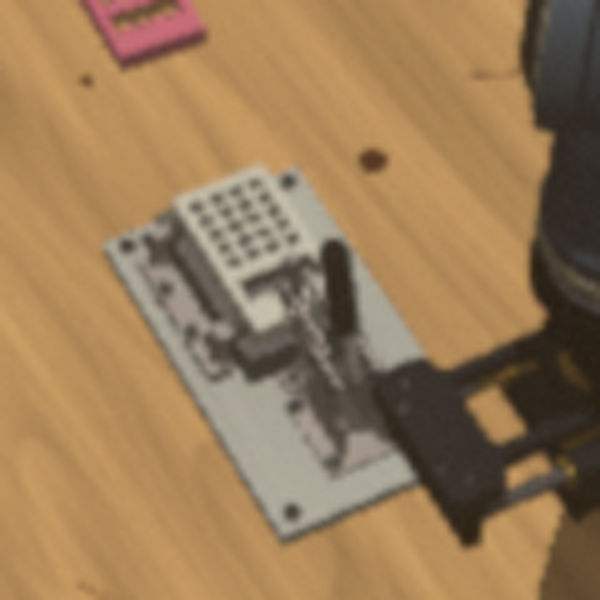

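View pics/t8.png

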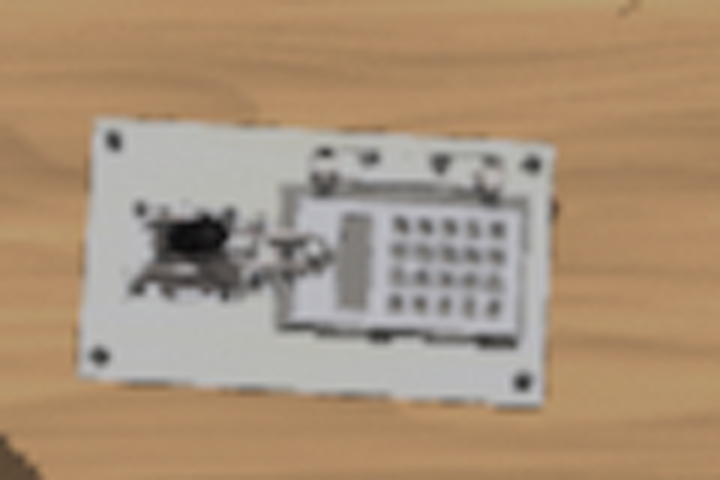

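```bash
python3 -c "
from plant import job_done;print(job_done())"
```

```text
the job is handed in; nothing more can be done
None
```

The white case front is seated in the corner of the stops and clamped, and the job was handed in at about 20 s of the 72 s allowed. I got no verdict back, so what follows is from my own checks.

**What I did:** I gripped the case front across its width and laid it on the rest block with the window towards the clamp. I slid it against the side stop and then the end stop, and held both contacts together. The wrist read about 4–5 N towards the side stop and 6 N towards the end stop. Some of the 6 N was friction, so I put the end-stop load at 3.7 N or more. I then let go, threw the handle over with shut fingers, and moved clear.

**Final checks:**
- **Clamp:** the push force rose to about 4 N, dropped to zero past dead centre, then met a firm stop where the locked position was predicted. In both pictures the handle end matches about −0.06 rad, the arm is level, and the tip is on the plain strip. I did not measure the tip's pressing force.
- **Case position:** the top view, taken before clamping, put the case centre about −2.4 mm along x and +1.4 mm along y from the block centre, inside the 4.8 mm limit. That outline came out too large, so the figures are rough. No shift shows in the pictures taken after clamping.
- **Bystanders:** the arm went near none of them, but I did not measure them again at the end.

**One hitch:** the first sideways push jammed because I was pressing down too hard, reading about 6 N sideways and 7.5 N up with no movement. I backed off, raised the case about 1 mm and repeated the push without trouble.

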